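Sort out the tea tin with the stuck lid

TASK

Try the lid of each of the three tea tins in the sloping rack. Leave the two whose lids swing freely in their pockets with their lids standing open, by about 60 degrees or more; the third lid is stuck: take that tin out of the rack and, without dropping it, stand it upright and still shut in the middle of the cork trivet. Leave the salt shaker, cup and teaspoon where they are.

Things in the scene. Friction and masses are not known exactly. Their poses are not given: they have to be found in the camera images.
- tin_a: green hinged tea tin, 60 (x) by 66 (y) by 92 mm (z), about 0.3 kg, leaning in a rack pocket. Origin: centre of its underside; z up the tin, -x its front, y along the hinge. Body up to z = 78 mm; lid z = 79 to 92 mm, flush with it, both x = -31 to +29, y = -33 to +33 mm. Hinge at x = +30, z = 79 mm. Looks like the other two; pockets are shuffled. One of the three has a stuck lid
- tin_a_lid (a joint): lid of tin_a: 0 shut, opens up and back to 1.92 rad. No tab: pinch its two sides (66 mm apart) near the front edge, clear of the body below. A sound lid turns with hardly any effort (under 2 N at its edge) and stays where let go; the stuck one does not give to a gentle lift (it never opens): the whole tin rises instead
- lid_a_edge (a point): middle of the front edge of the lid of tin_a, half way up the lid's 13 mm, (-31, 0, 85.5) mm in the tin's frame when shut; moves with the lid
- tin_b: green hinged tea tin, 60 (x) by 66 (y) by 92 mm (z), about 0.3 kg, leaning in a rack pocket. Origin: centre of its underside; z up the tin, -x its front, y along the hinge. Body up to z = 78 mm; lid z = 79 to 92 mm, flush with it, both x = -31 to +29, y = -33 to +33 mm. Hinge at x = +30, z = 79 mm. Looks like the other two; pockets are shuffled. One of the three has a stuck lid
- tin_b_lid (a joint): lid of tin_b: 0 shut, opens up and back to 1.92 rad. No tab: pinch its two sides (66 mm apart) near the front edge, clear of the body below. A sound lid turns with hardly any effort (under 2 N at its edge) and stays where let go; the stuck one does not give to a gentle lift (it never opens): the whole tin rises instead
- lid_b_edge (a point): middle of the front edge of the lid of tin_b, half way up the lid's 13 mm, (-31, 0, 85.5) mm in the tin's frame when shut; moves with the lid
- tin_c: green hinged tea tin, 60 (x) by 66 (y) by 92 mm (z), about 0.3 kg, leaning in a rack pocket. Origin: centre of its underside; z up the tin, -x its front, y along the hinge. Body up to z = 78 mm; lid z = 79 to 92 mm, flush with it, both x = -31 to +29, y = -33 to +33 mm. Hinge at x = +30, z = 79 mm. Looks like the other two; pockets are shuffled. One of the three has a stuck lid
- tin_c_lid (a joint): lid of tin_c: 0 shut, opens up and back to 1.92 rad. No tab: pinch its two sides (66 mm apart) near the front edge, clear of the body below. A sound lid turns with hardly any effort (under 2 N at its edge) and stays where let go; the stuck one does not give to a gentle lift (it never opens): the whole tin rises instead
- lid_c_edge (a point): middle of the front edge of the lid of tin_c, half way up the lid's 13 mm, (-31, 0, 85.5) mm in the tin's frame when shut; moves with the lid
- rack: fixed wooden rack, 372 mm wide (y), 95 mm deep, with three pockets at y = +125, 0, -125 mm. Their floors slope 25 degrees, falling towards the robot; floor centre 46 mm up. Each is 72 mm deep by 77 mm wide inside; lips in front and behind stand 22 mm, side strips 18 mm above the sloping floor. Origin: under its middle, on the worktop; x away from the robot
- trivet: fixed round cork trivet, 150 mm across, 10 mm thick; origin at the centre of its underside, on the worktop
- salt: bystander: salt shaker, 44 mm across, 90 mm tall; origin at the centre of its underside
- cup: bystander: patterned espresso cup with a handle, 60 by 83 by 52 mm; origin at the centre of its underside
- spoon: bystander: teaspoon, 130 mm long, lying on the worktop; origin at its middle
Not all that is in view belongs to the job. What is shaped like the tin_b but orange is not meant. Leave any purple look-alike of the tin_a alone.

How it is judged:
At the end, for the whole second after the job is handed in: The tins with free lids are in their own pockets (moved under 25 mm, leaning 0.3 to 0.58 rad), lids open over 0.75 rad; the stuck tin stands on the trivet, within 40 mm of its centre, underside 6 to 16 mm above the worktop, tilted under 0.1 rad, lid below 0.1 rad; all at rest ((((horizontal distance between tin_a and trivet below 0.04 m and height (world z) of tin_a between 0.006 and 0.016 m and angle between tin_a's own z axis and vertical below 0.1 rad and value of joint tin_a_lid below 0.1 rad and linear speed of tin_a below 0.02 m/s) and (value of joint tin_b_lid above 0.75 rad and distance of tin_b from where it was at the start of the episode below 0.025 m and angle between tin_b's own z axis and vertical between 0.3 and 0.58 rad and linear speed of tin_b below 0.02 m/s) and (value of joint tin_c_lid above 0.75 rad and distance of tin_c from where it was at the start of the episode below 0.025 m and angle between tin_c's own z axis and vertical between 0.3 and 0.58 rad and linear speed of tin_c below 0.02 m/s)) or ((horizontal distance between tin_b and trivet below 0.04 m and height (world z) of tin_b between 0.006 and 0.016 m and angle between tin_b's own z axis and vertical below 0.1 rad and value of joint tin_b_lid below 0.1 rad and linear speed of tin_b below 0.02 m/s) and (value of joint tin_a_lid above 0.75 rad and distance of tin_a from where it was at the start of the episode below 0.025 m and angle between tin_a's own z axis and vertical between 0.3 and 0.58 rad and linear speed of tin_a below 0.02 m/s) and (value of joint tin_c_lid above 0.75 rad and distance of tin_c from where it was at the start of the episode below 0.025 m and angle between tin_c's own z axis and vertical between 0.3 and 0.58 rad and linear speed of tin_c below 0.02 m/s)) or ((horizontal distance between tin_c and trivet below 0.04 m and height (world z) of tin_c between 0.006 and 0.016 m and angle between tin_c's own z axis and vertical below 0.1 rad and value of joint tin_c_lid below 0.1 rad and linear speed of tin_c below 0.02 m/s) and (value of joint tin_a_lid above 0.75 rad and distance of tin_a from where it was at the start of the episode below 0.025 m and angle between tin_a's own z axis and vertical between 0.3 and 0.58 rad and linear speed of tin_a below 0.02 m/s) and (value of joint tin_b_lid above 0.75 rad and distance of tin_b from where it was at the start of the episode below 0.025 m and angle between tin_b's own z axis and vertical between 0.3 and 0.58 rad and linear speed of tin_b below 0.02 m/s)))); the robot touches nothing.
It fails at once if a tin is dropped or thrown ((contact force between the fingers and tin_a below 0.01 N and linear speed of tin_a above 0.5 m/s) or (contact force between the fingers and tin_b below 0.01 N and linear speed of tin_b above 0.5 m/s) or (contact force between the fingers and tin_c below 0.01 N and linear speed of tin_c above 0.5 m/s)).
It fails at once if the salt shaker, cup or teaspoon is moved more than 3 cm (distance of any of salt, cup, spoon from where it was at the start of the episode above 0.03 m).
It also fails if it takes over 64 s, if anything falls off the work surface, if the arm or the gripper's body presses on something with over 40 N, if the wrist force passes 120 N, or if a joint passes its speed limit or range.

ROBOT

A 6-joint arm with a two-finger parallel gripper is mounted at the origin on a cart in front of the work surface, level with it; the furniture and walls round the work are solid. World frame = base frame: x ahead of the robot, y to its left, z up, the work surface at z = 0. Lengths are in m, angles in rad, forces in N, time in s.
With the tool pointing down it reaches from about 0.35 to 0.775 m from the base axis. Payload 7.3 kg.
Tool frame: the origin (TCP) lies at the very end of the fingers, on their centre line; the grasp point (between the pads) lies 19 mm behind it; z points along the fingers, y is the line along which they close (so a half turn about z gives the same grasp; the last joint's range is limited). The gripper opens to 92 mm and grips with 3 to 60 N. Pads are 19 mm wide; open, the fingers measure 130 mm over their backs; the gripper's body (75 mm by 190 mm) begins 47 mm behind the grasp point.
Start: joints at [1.069, 0.342, 1.524, -0, 1.275, -0.146], TCP at [0.183, 0.492, 0.227] pointing down, gripper open.
Joint ranges: [-2.53, 2.53], [-0.77, 2.02], [0.04, 2.7], [-1, 4.14], [0.28, 2.66], [-3.11, 3.11]. Speed limits (rad/s): [2.57, 2.57, 3.14, 3.14, 3.14, 3.14].

INTERFACE

Orientations are given as [roll, pitch, yaw] about the fixed x, y, z axes, in that order (R = Rz(yaw) Ry(pitch) Rx(roll)).
In Python, from cell import robot gives the robot as it stands.
- The arm moves only by the tool apply_moves, never from a script. Its argument "motion" is text: rows parted by semicolons, each of 7 numbers parted by spaces: the opening in per cent of the stroke, from 0 (shut) to 100 (fully open), then the shift along the tool's x, y, z in cm, then the turn, a rotation vector about the tool's x, y, z in rad. A call has 1 to 20 rows; each row shifts and turns the commanded pose from where the row before left it, along the tool's axes as they then stand; what a row does not reach is not made up. A row lasts 1/8 s, in which the tool goes at most 62.5 mm and 10.7 degrees, less where a joint would pass 70% of its speed; a pose out of reach is approached as far as the arm can. A call with a gripper value outside its range is refused whole. The fingers move at their own pace and stop on an object; "force" is the grip in N (left out, the last holds). Time passes only in rows, so rows that do not move let the fingers close. It gives the time, the measured TCP pose, the force, the opening and the grip force at its end, in the units of the state.
- robot.observe(): the state, without advancing time (a new reading comes with each control period).
- robot.read_camera(name): name is "scene" or "top"; returns a dict with "img" (400x640x3 uint8, red, green, blue), "fovy" (degrees; the focal length in pixels is half the picture's height over the tangent of half this angle, whatever the lens; pixels are square), "cx", "cy" (the principal point, pixels), "k1" (the pictures are not rectified: a ray, as slopes to the right and down, at radius r is drawn at 1 + k1 r^2 times it, then the intrinsics apply), "R" (3x3) and "t" (3): a world point X has camera coordinates R X + t. Camera axes: x right, y down, z forward; pixel columns grow to the right and rows downward; lengths in m; the calibration is good to about 2 mm. A picture is of the moment at which its call begins. There is no depth.
- robot.hand_in(): hands the job in; it is judged then, once.
Trained networks look in a picture, given as the dict that the camera call returned (one of the last four; its "shot" number tells which), for a name from the list of things; names that differ only in an ending like _2 or _b are one class to them, and where a whole thing is asked for, a point or a joint stands for the part that bears it (a point fixed in the world has none). Each returns a list of dicts, best first, with "score" (0 to 1); they miss things now and then, are a little off and sometimes report something else, mostly with a low value. They report only what shows in the picture. A call takes as long as a camera call. They do not tell look-alikes from the thing itself.
- robot.search_frame(target, picture): "centre" ([x, y, z] in m, in world coordinates, good to about 4 mm: the middle of the surface that is visible of it).
- robot.trace(target, picture): "pixels" (400x640 bool, what is visible of it).
The state is a dict: "time": time; "qpos": joint angles; "qvel": joint speeds; "joint_efforts": joint torques, N m; "tool_pos": TCP position; "tool_rot": TCP orientation; "contact_force": force on the tool from outside, world axes, zero at the start; "torque": the same for the moment, N m; "opening": finger opening in m; "grip_force": force on a finger pad.
Only numpy, scipy, OpenCV 4.12 (cv2) and the standard library are available. Lean on these libraries where they do the work, as an engineer would, in place of code of your own. Each camera call takes 0.05 s, during which the arm holds its last target. There are 200 camera calls.

## Working session

There is one attempt and no reset: what is moved stays moved. The work goes in short steps, Python scripts to look and compute and a tool call to move; the robot and the scene stay as the last step left them, time stands still between calls to the robot, and variables do not carry over. Pictures are saved under pics/ and viewed, at most 10 in all, crops included, and the job is handed in when it is done.

Besides the shell and the picture viewer there is one more tool, called after "Emit:" by a JSON object that holds its "op" and its "data", one argument or row to a line. apply_moves: Moves the arm, as the interface text tells. Its arguments: {"type":"object","properties":{"motion":{"type":"string"},"force":{"type":"number"}},"required":["motion"]}

```bash
mkdir -p pics; ls; cat > h.py <<'E'
from cell import robot
import numpy as np, cv2
from scipy.spatial.transform import Rotation as Ro
def K(p):
    f=p["img"].shape[0]/2/np.tan(np.radians(p["fovy"])/2)
    return np.array([[f,0,p["cx"]],[0,f,p["cy"]],[0,0,1.]])
def proj(p,X):
    C=np.atleast_2d(X)@np.array(p["R"]).T+p["t"]; s=C[:,:2]/C[:,2:]
    r2=(s**2).sum(1,keepdims=True); s=s*(1+p["k1"]*r2); k=K(p)
    return s*k[0,0]+[p["cx"],p["cy"]]
def ray(p,uv):
    k=K(p); s0=(np.array(uv,float)-[p["cx"],p["cy"]])/k[0,0]; s=s0.copy()
    for _ in range(20): s=s0/(1+p["k1"]*(s@s))
    R=np.array(p["R"]); d=R.T@np.r_[s,1]; return -R.T@p["t"], d/np.linalg.norm(d)
def save(p,n,crop=None,z=1):
    im=p["img"][...,::-1]
    if crop: a,b,c,d=crop; im=im[b:d,a:c]
    cv2.imwrite("pics/"+n,cv2.resize(im,None,fx=z,fy=z,interpolation=cv2.INTER_CUBIC))
E
cat > a.py <<'E'
from h import *
P={n:robot.read_camera(n) for n in("scene","top")}
for n,p in P.items():
    save(p,n+"0.png"); print(n,p["fovy"],p["k1"],-np.array(p["R"]).T@p["t"])
    for t in("tin_a","lid_a_edge","rack","trivet","salt","cup","spoon"):
        for d in robot.search_frame(t,p): print(t,np.round(d["centre"],3),round(d["score"],2),proj(p,d["centre"]).round())
E
python3 a.py
```

```text
pics
scene 42.48758718755528 -0.004341141044371213 [ 0.11203885 -0.33131056  1.41407809]
tin_a [0.594 0.146 0.122] 0.94 [[342. 239.]]
tin_a [0.584 0.447 0.06 ] 0.84 [[278. 182.]]
tin_a [0.426 0.634 0.058] 0.68 [[204. 168.]]
tin_a [0.598 0.019 0.126] 0.66 [[372. 271.]]
tin_a [0.589 0.258 0.125] 0.64 [[316. 212.]]
tin_a [0.591 0.027 0.129] 0.43 [[368. 270.]]
lid_a_edge [0.588 0.273 0.131] 0.92 [[313. 208.]]
lid_a_edge [0.453 0.609 0.047] 0.45 [[216. 171.]]
rack [0.633 0.106 0.055] 0.68 [[359. 252.]]
rack [ 0.767 -0.12   0.058] 0.64 [[447. 284.]]
trivet [0.43  0.057 0.009] 0.97 [[314. 311.]]
salt [ 0.768 -0.118  0.059] 0.55 [[446. 283.]]
cup [0.388 0.501 0.035] 0.7 [[217. 206.]]
cup [0.588 0.149 0.134] 0.38 [[339. 238.]]
spoon [0.388 0.341 0.01 ] 0.73 [[246. 247.]]
top 44.28492002228636 -0.03265224089291294 [-0.21752929  0.40025161  1.60383034]
tin_a [0.594 0.035 0.128] 0.89 [[392. 185.]]
tin_a [0.421 0.649 0.055] 0.89 [[221. 265.]]
tin_a [0.583 0.463 0.057] 0.86 [[272. 214.]]
tin_a [0.582 0.283 0.13 ] 0.74 [[322. 198.]]
tin_a [ 0.771 -0.104  0.055] 0.64 [[415. 150.]]
tin_a [0.594 0.161 0.128] 0.6 [[357. 190.]]
lid_a_edge [0.584 0.287 0.126] 0.73 [[321. 198.]]
lid_a_edge [0.447 0.613 0.056] 0.44 [[232. 256.]]
rack [0.617 0.184 0.053] 0.93 [[348. 196.]]
trivet [0.431 0.067 0.013] 0.72 [[389. 242.]]
salt [ 0.768 -0.107  0.056] 0.55 [[416. 151.]]
```

View pics/scene0.png

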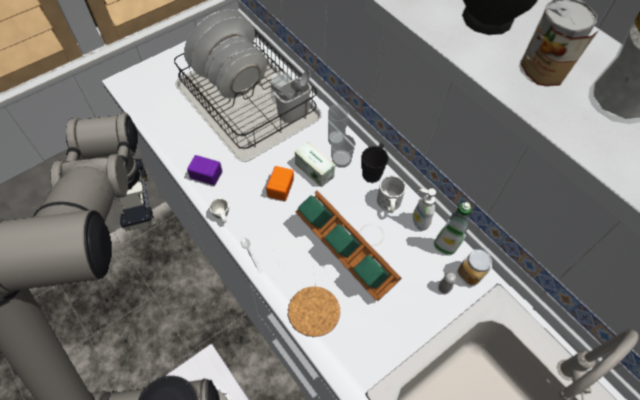

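View pics/top0.png

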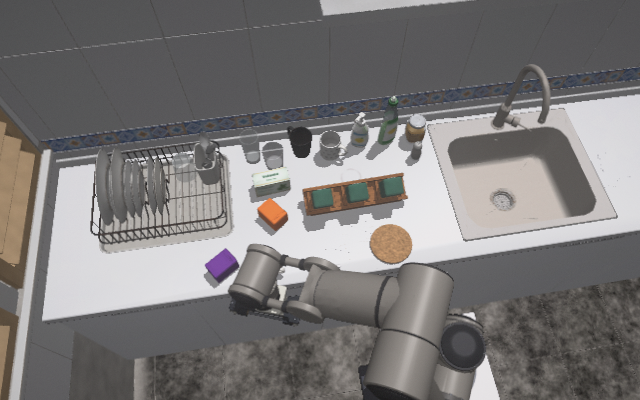

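The three green tins (scene at (315,210), (342,240), (371,270); top at (322,198), (357,190), (392,185)) sit in the brown rack, so they are the ones meant. The orange box at (280,183) and the purple one at (205,169) are look-alikes. The trivet is at (314,311), the cup at (218,209), the spoon at (250,252) and the salt at (447,283). Next I fit the poses to both views.

```bash
cat > fit.py <<'E'
from h import *
from scipy.optimize import minimize
import sys
P=[robot.read_camera(n) for n in("scene","top")]
Z=4
def hull(p,B,Rm,t):
    C=np.array([[x,y,z] for x in B[:2] for y in B[2:4] for z in B[4:]])@Rm.T+t
    return cv2.convexHull((proj(p,C)).astype(np.float32))[:,0]
crops=[(280,180,410,310),(290,165,420,225)]
G=[]
for p,c in zip(P,crops):
    im=cv2.resize(p["img"][c[1]:c[3],c[0]:c[2]],None,fx=Z,fy=Z,interpolation=cv2.INTER_LINEAR).astype(int)
    g=(im[...,1]>im[...,0]*1.25)&(im[...,1]>25)
    n,l,s,_=cv2.connectedComponentsWithStats(g.astype(np.uint8)); G.append(g)
    print([tuple(x) for x in s[1:] if x[4]>300])
def draw(m,h,c,v):
    cv2.fillConvexPoly(m,np.round(((h-[c[0],c[1]]+.5)*Z-.5)*16).astype(np.int32),v,shift=4)
def model(q,i):
    x,y,yaw,tx,lip=q[:5]; dx=q[5:8]; dy=q[8:11]
    p=P[i]; m=np.zeros(G[i].shape,np.uint8)
    Rw=Ro.from_euler("z",yaw).as_matrix(); Rt=Rw@Ro.from_euler("y",-np.radians(25)).as_matrix()
    L=[np.array([x,y,0])+Rw@[0,s,0.046] for s in(.125,0,-.125)]
    for k in range(3):
        o=L[k]+Rt@[dx[k],dy[k],0]
        draw(m,hull(p,[-.031,.029,-.033,.033,0,.092],Rt,o),crops[i],1)
    for k in range(3):
        draw(m,hull(p,[-.046,-.036,-.06,.06,-.02,.022],Rt,L[k]),crops[i],0)
        s=[-1,1][i]; e=sorted([s*.0385,s*.05])
        draw(m,hull(p,[-.046,.046,e[0],e[1],-.02,.018],Rt,L[k]),crops[i],0)
    return m
def cost(q):
    c=0
    for i in(0,1):
        m=cv2.GaussianBlur(model(q,i).astype(np.float32),(0,0),2); g=cv2.GaussianBlur(G[i].astype(np.float32),(0,0),2)
        c+=((m-g)**2).sum()/G[i].sum()
    return c+ 200*(np.sum(np.square(q[5:8]+.005))+np.sum(np.square(q[8:11])))
q0=np.array([.63,.16,.05,0,0]+[-.005]*3+[0]*3)
best=None
for yaw in(-.05,.05):
    q=q0.copy(); q[2]=yaw
    S=np.vstack([q]+[q+np.eye(11)[j]*(.02 if j<2 else .05 if j==2 else .004) for j in range(11)])
    r=minimize(cost,q,method="Nelder-Mead",options=dict(initial_simplex=S,maxiter=1500,xatol=1e-5,fatol=1e-5))
    print(r.fun,r.x.round(4))
    if best is None or r.fun<best.fun: best=r
q=best.x; np.save("fit.npy",q)
Rw=Ro.from_euler("z",q[2]).as_matrix(); Rt=Rw@Ro.from_euler("y",-np.radians(25)).as_matrix()
for k,s in enumerate((.125,0,-.125)):
    o=np.r_[q[0],q[1],0]+Rw@[0,s,.046]+Rt@[q[5+k],q[8+k],0]
    print("tin",o.round(4),"edge",(o+Rt@[-.031,0,.0855]).round(4),"topc",(o+Rt@[0,0,.092]).round(4))
ims=[]
for i in(0,1):
    c=crops[i]; im=cv2.resize(P[i]["img"][c[1]:c[3],c[0]:c[2]],None,fx=Z,fy=Z,interpolation=cv2.INTER_CUBIC)[...,::-1].copy()
    cs,_=cv2.findContours(model(q,i),cv2.RETR_LIST,cv2.CHAIN_APPROX_NONE); im=np.clip(im*1.5,0,255).astype(np.uint8);cv2.drawContours(im,cs,-1,(0,255,255),1); ims.append(im[:520])
a=np.vstack(ims); cv2.imwrite("pics/fit.png",cv2.resize(a,None,fx=.78,fy=.78))
# trivet: brown blob centroid on z=0.01
for p in P:
    m=robot.trace("trivet",p); 
    if m:
        v,u=np.nonzero(m[0]["pixels"]); o,d=ray(p,[(u.min()+u.max())/2,(v.min()+v.max())/2]); o2,d2=ray(p,[u.mean(),v.mean()]); f=lambda o,d:(o+d*(.01-o[2])/d[2]).round(4); print("trivet",m[0]["score"],f(o,d),f(o2,d2))
E
python3 fit.py
```

```text
[(np.int32(75), np.int32(64), np.int32(132), np.int32(126), np.int32(9253)), (np.int32(182), np.int32(178), np.int32(135), np.int32(128), np.int32(9514)), (np.int32(297), np.int32(303), np.int32(137), np.int32(127), np.int32(9926))]
[(np.int32(374), np.int32(49), np.int32(78), np.int32(73), np.int32(4477)), (np.int32(233), np.int32(72), np.int32(79), np.int32(74), np.int32(4623)), (np.int32(91), np.int32(94), np.int32(80), np.int32(75), np.int32(4688))]
0.42736948653393747 [ 0.6292  0.155   0.0088  0.0017  0.0015 -0.0076 -0.0055 -0.0021 -0.0011
  0.0015 -0.002 ]
0.41825089307249946 [ 0.6297  0.1557  0.0432  0.0038  0.0033 -0.0023 -0.0064 -0.0074 -0.0026
 -0.0028  0.0022]
tin [0.6224 0.2779 0.045 ] edge [0.5582 0.2752 0.1094] topc [0.5835 0.2763 0.1284]
tin [0.624  0.1526 0.0433] edge [0.5598 0.1498 0.1077] topc [0.5852 0.1509 0.1267]
tin [0.6283 0.0327 0.0429] edge [0.5641 0.0299 0.1072] topc [0.5894 0.031  0.1262]
trivet 0.6 [0.4272 0.0553 0.01  ] [0.4282 0.0552 0.01  ]
trivet 0.95 [0.4276 0.0638 0.01  ] [0.428  0.0646 0.01  ]
```

View pics/fit.png

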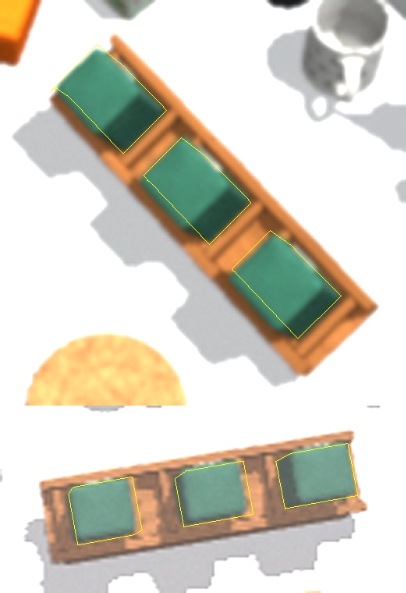

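```bash
cat >> h.py <<'E'
YAW=.045
def Rtin(yaw=None): return Ro.from_euler("z",YAW if yaw is None else yaw).as_matrix()@Ro.from_euler("y",-np.radians(25)).as_matrix()
def toolR(ang,yaw=None,s=None):
    "tool z in rack xz-plane at angle ang (deg, 0 = ahead, -90 = down)"
    W=Ro.from_euler("z",YAW if yaw is None else yaw).as_matrix(); a=np.radians(ang)
    z=W@[np.cos(a),0,np.sin(a)]; y=W@[0,1,0]
    R=cur()[0]
    if (y@R[:,1])<0: y=-y
    return np.column_stack([np.cross(y,z),y,z])
def cur():
    s=robot.observe(); r=s["tool_rot"]; r=np.array(r)
    return Ro.from_euler("xyz",r).as_matrix(), np.array(s["tool_pos"])
def plan(wps,op):
    "wps: list of (R,p,n)"
    R,p=cur(); 
    for Rt,pt,n in wps:
        pt=np.array(pt); rv=Ro.from_matrix(R.T@Rt).as_rotvec(); p0,R0=p.copy(),R.copy()
        n=max(n,int(np.ceil(np.linalg.norm(rv)/.18)),int(np.ceil(np.linalg.norm(pt-p)/.055)))
        out=[]
        for i in range(1,n+1):
            g=p0+(pt-p0)*i/n
            d=np.round(R.T@(g-p)*100,2); w=np.round(rv/n,3)
            out.append(" ".join(f"{v:g}" for v in [op,*d,*w]))
            p=p+R@(d/100); R=R@Ro.from_rotvec(w).as_matrix()
        print("; ".join(out)); print("  end",p.round(4))
E
python3 - <<'E'
from h import *
s=robot.observe();print(s)
Rt=Rtin(); o=np.array([.6224,.2779,.045])
R=toolR(-40); g=o+Rt@[-.021,0,.0875]; pre=g-R[:,2]*.07
print(g,pre)
plan([(cur()[0],[.35,.40,.32],5),(R,pre,8)],95)
E
```

```text
{'time': 1.0, 'qpos': array([ 1.06897254e+00,  3.41964471e-01,  1.52410001e+00, -4.57824224e-06,
        1.27539353e+00, -1.45984472e-01]), 'qvel': array([-1.36472519e-03,  2.71622906e-03, -1.89782175e-03,  3.86400869e-05,
       -6.75312489e-04, -2.89096042e-04]), 'joint_efforts': array([ 1.81238909e-05, -4.31146753e+01, -2.44482332e+01,  7.14532170e-02,
        4.83844557e-02,  5.56370054e-06]), 'tool_pos': array([0.18288089, 0.49213946, 0.22675896]), 'tool_rot': array([3.14146008e+00, 2.39195229e-05, 2.78575467e+00]), 'contact_force': array([-0.60837504, -0.18982473, -0.80975442]), 'torque': array([-0.00647197, -0.02812644,  0.02618875]), 'grip_force': 0.0, 'opening': 0.09165145923129978}
[0.56644514 0.27538033 0.11542695] [0.51287631 0.2729681  0.16042208]
95 -3.78 -0.56 -1.86 0 0 0; 95 -3.77 -0.57 -1.87 0 0 0; 95 -3.78 -0.56 -1.86 0 0 0; 95 -3.77 -0.56 -1.87 0 0 0; 95 -3.78 -0.56 -1.86 0 0 0
  end [0.3501 0.4    0.32  ]
95 -2.46 -0.78 1.99 -0.022 -0.108 -0.047; 95 -2.19 -0.94 2.23 -0.022 -0.108 -0.047; 95 -1.9 -1.08 2.43 -0.022 -0.108 -0.047; 95 -1.56 -1.22 2.58 -0.022 -0.108 -0.047; 95 -1.23 -1.34 2.71 -0.022 -0.108 -0.047; 95 -0.85 -1.46 2.8 -0.022 -0.108 -0.047; 95 -0.49 -1.54 2.83 -0.022 -0.108 -0.047; 95 -0.1 -1.63 2.82 -0.022 -0.108 -0.047
  end [0.5128 0.2729 0.1604]
```

Emit:
{"op": "apply_moves", "data": {
  "motion": "95 -3.8 -0.6 -1.9 0 0 0; 95 -3.8 -0.6 -1.9 0 0 0; 95 -3.8 -0.6 -1.9 0 0 0; 95 -3.8 -0.5 -1.9 0 0 0; 95 -3.8 -0.5 -1.7 0 0 0; 95 -2.46 -0.78 1.99 -0.022 -0.108 -0.047; 95 -2.19 -0.94 2.23 -0.022 -0.108 -0.047; 95 -1.9 -1.08 2.43 -0.022 -0.108 -0.047; 95 -1.56 -1.22 2.58 -0.022 -0.108 -0.047; 95 -1.23 -1.34 2.71 -0.022 -0.108 -0.047; 95 -0.85 -1.46 2.8 -0.022 -0.108 -0.047; 95 -0.49 -1.54 2.83 -0.022 -0.108 -0.047; 95 -0.1 -1.63 2.82 -0.022 -0.108 -0.047; 95 0 0 0 0 0 0",
  "force": 6
}}

```text
time: 2.75
tool_pos: [0.5297, 0.2726, 0.2169]
tool_rot: [3.124, 0.766, -3.099]
contact_force: [-0.7, 0.3, -0.1]
opening: 0.0871
grip_force: 0.0
```

```bash
python3 - <<'E'
from h import *
s=robot.observe();print(s["qpos"].round(3),s["tool_pos"],s["tool_rot"])
P=[robot.read_camera(n) for n in("scene","top")]
R,p=cur()
a=[]
for q in P:
    im=q["img"].copy()
    f=[p+R@[0,y,0] for y in(-.044,.044)]
    uv=proj(q,np.array(f+[p])); 
    u0,v0=uv[2].astype(int); x0,y0=u0-50,v0-40
    c=cv2.resize(im[y0:y0+80,x0:x0+100],None,fx=7,fy=7,interpolation=cv2.INTER_CUBIC)[...,::-1].copy()
    for t in uv: cv2.drawMarker(c,tuple(((t-[x0,y0]+.5)*7).astype(int)),(0,0,255),0,14,1)
    a.append(c[130:430])
    print(uv,x0,y0)
cv2.imwrite("pics/tip.png",np.vstack(a))
E
```

```text
[ 0.503  0.245  1.98  -0.996  0.356 -0.263] [0.52966294 0.27258925 0.21688248] [ 3.12422313  0.76574338 -3.09905944]
[[305.7732579  213.61493104]
 [285.28685472 192.35764256]
 [295.40884681 202.86056665]] 245 162
[[340.74530019 196.46038918]
 [314.01612603 201.37488621]
 [327.42406408 198.9097048 ]] 277 158
```

View pics/tip.png

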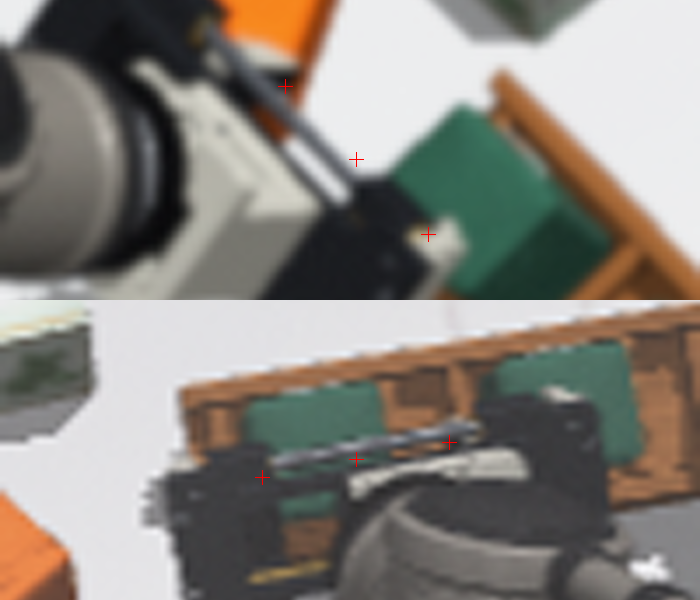

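The pictures show the open gripper over the left tin, with j4 at its -1 limit. The two views disagree by about 8 mm in y, so I use their mean. I'll use a steeper tool, along the tin's axis.

```bash
python3 - <<'E'
from h import *
Rt=Rtin(); o=np.array([.6224,.2779,.045])
R=toolR(-65); g=o+Rt@[-.021,0,.086]; pre=g-R[:,2]*.05
print(g,pre)
plan([(R,pre,4)],95)
E
```

```text
[0.56707843 0.27540885 0.11406749] [0.5459689  0.27445828 0.15938288]
95 0.66 -0.02 1.33 0.004 0.082 0; 95 0.55 -0.02 1.38 0.004 0.082 0; 95 0.44 -0.01 1.42 0.004 0.082 0; 95 0.31 -0 1.45 0.004 0.082 0
  end [0.546  0.2745 0.1594]
```

Emit:
{"op": "apply_moves", "data": {
  "motion": "95 0.66 0 1.33 0.004 0.082 0; 95 0.55 0 1.38 0.004 0.082 0; 95 0.44 0 1.42 0.004 0.082 0; 95 0.31 0 1.45 0.004 0.082 0; 95 0 0 0 0 0 0; 95 0 0 0 0 0 0"
}}

```text
time: 3.6
tool_pos: [0.5452, 0.2757, 0.1593]
tool_rot: [-3.14, 0.437, -3.092]
contact_force: [-1.0, -0.5, -0.1]
opening: 0.087
grip_force: 0.0
```

```bash
cat > look.py <<'E'
from h import *
import sys
def look(name,pt,hw=(45,32),z=8):
    a=[]
    for n in("scene","top"):
        q=robot.read_camera(n); R,p=cur()
        u,v=proj(q,pt)[0].astype(int); x0,y0=u-hw[0],v-hw[1]
        c=cv2.resize(q["img"][y0:y0+2*hw[1],x0:x0+2*hw[0]],None,fx=z,fy=z,interpolation=cv2.INTER_CUBIC)[...,::-1]
        c=np.clip(c*1.4,0,255).astype(np.uint8)
        for t in proj(q,np.array([p,p+R@[0,.0435,0],p-R@[0,.0435,0]])): cv2.drawMarker(c,tuple(((t-[x0,y0]+.5)*z).astype(int)),(0,0,255),0,14,1)
        a.append(c); print(n,x0,y0)
    cv2.imwrite("pics/"+name,np.vstack(a))
E
python3 -c "
from look import *
look('pre1.png',[.555,.275,.14],(50,36),8)"
```

```text
scene 253 175
top 275 166
```

View pics/pre1.png

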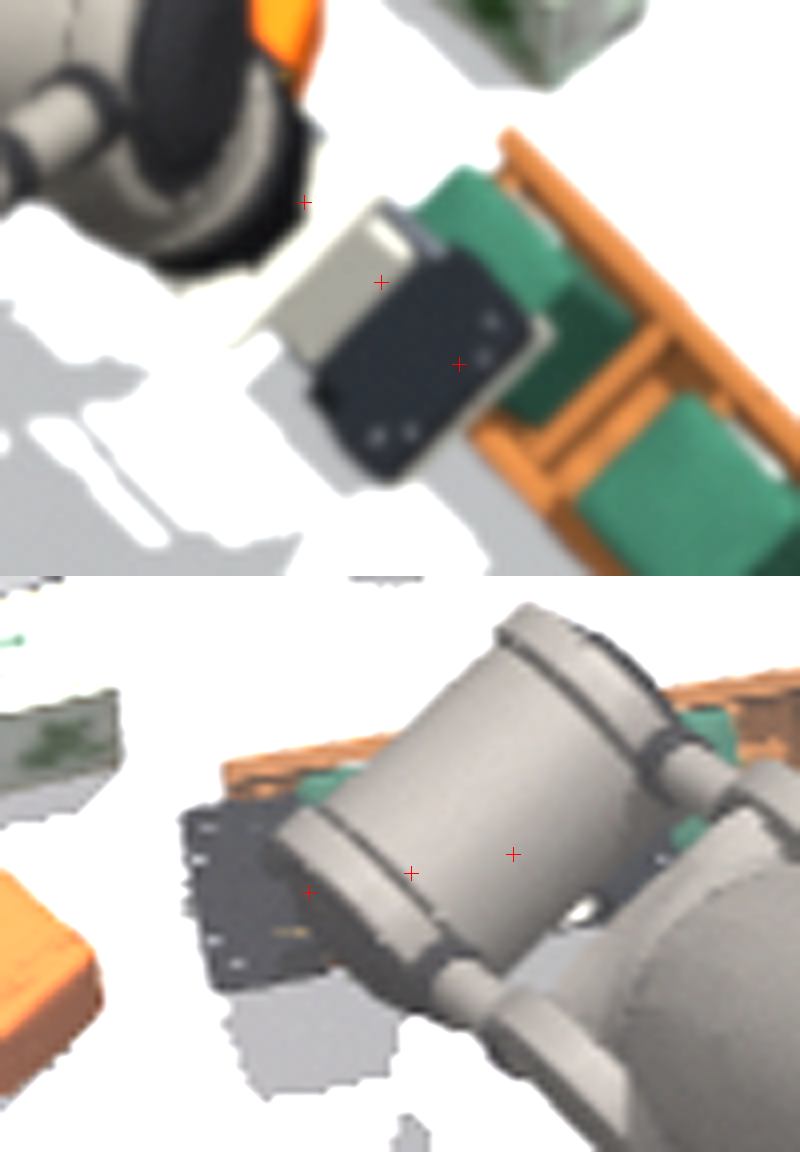

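Emit:
{"op": "apply_moves", "data": {
  "motion": "95 0 0 1.5 0 0 0; 95 0 0 1.5 0 0 0; 95 0 0 1 0 0 0; 95 0 0 0.7 0 0 0; 95 0 0 0.3 0 0 0; 95 0 0 0 0 0 0",
  "force": 5
}}

```text
time: 4.45
tool_pos: [0.5672, 0.2763, 0.114]
tool_rot: [-3.14, 0.436, -3.093]
contact_force: [-0.4, -0.3, 0.6]
opening: 0.0874
grip_force: 0.0
```

Emit:
{"op": "apply_moves", "data": {
  "motion": "80 0 0 0 0 0 0; 76 0 0 0 0 0 0; 74 0 0 0 0 0 0; 72 0 0 0 0 0 0; 68 0 0 0 0 0 0; 66 0 0 0 0 0 0; 66 0 0 0 0 0 0",
  "force": 5
}}

```text
time: 5.32
tool_pos: [0.5671, 0.2764, 0.1142]
tool_rot: [-3.14, 0.436, -3.093]
contact_force: [-2.2, 3.0, 1.8]
opening: 0.0665
grip_force: 5.0
```

Emit:
{"op": "apply_moves", "data": {
  "motion": "66 0 0.15 0 0 0 0; 66 0 0 0 0 0 0; 66 -0.05 0 -0.25 0 0.05 0; 66 -0.05 0 -0.25 0 0.05 0; 66 -0.05 0 -0.25 0 0.05 0; 66 -0.05 0 -0.25 0 0.05 0; 66 0 0 0 0 0 0",
  "force": 6
}}

```text
time: 6.2
tool_pos: [0.566, 0.2775, 0.1241]
tool_rot: [-3.141, 0.237, -3.094]
contact_force: [-0.9, 0.7, -0.6]
opening: 0.0665
grip_force: 6.0
```

```bash
python3 -c "
from h import *
s=robot.observe(); print(s['contact_force'].round(2),s['torque'].round(3),s['tool_pos'].round(4),s['tool_rot'].round(3))"
```

```text
[-0.86  0.7  -0.62] [0.067 0.252 0.035] [0.566  0.2775 0.1241] [-3.141  0.237 -3.094]
```

Emit:
{"op": "apply_moves", "data": {
  "motion": "66 -0.1 0 -0.5 0 0.1 0; 66 -0.1 0 -0.5 0 0.1 0; 66 -0.1 0 -0.5 0 0.1 0; 66 -0.1 0 -0.5 0 0.1 0; 66 0 0 0 0 0 0"
}}

```text
time: 6.82
tool_pos: [0.5684, 0.2777, 0.1432]
tool_rot: [-3.14, -0.163, -3.095]
contact_force: [-1.1, 0.6, -0.7]
opening: 0.0663
grip_force: 6.0
```

Emit:
{"op": "apply_moves", "data": {
  "motion": "66 -0.1 0 -0.5 0 0.1 0; 66 -0.1 0 -0.5 0 0.1 0; 66 -0.1 0 -0.5 0 0.1 0; 66 -0.1 0 -0.5 0 0.1 0; 66 0 0 0 0 0 0"
}}

```text
time: 7.45
tool_pos: [0.5774, 0.2785, 0.1595]
tool_rot: [-3.139, -0.565, -3.095]
contact_force: [-1.3, -0.8, -0.1]
opening: 0.0663
grip_force: 6.0
```

```bash
python3 -c "
from look import *
s=robot.observe(); print(s['qpos'].round(3),s['torque'].round(3))
look('lid1.png',[.58,.25,.14],(50,36),8)"
```

```text
[ 0.271  0.985  0.659  0.132  2.047 -1.319] [-0.094 -0.292 -0.011]
scene 265 177
top 281 159
```

View pics/lid1.png

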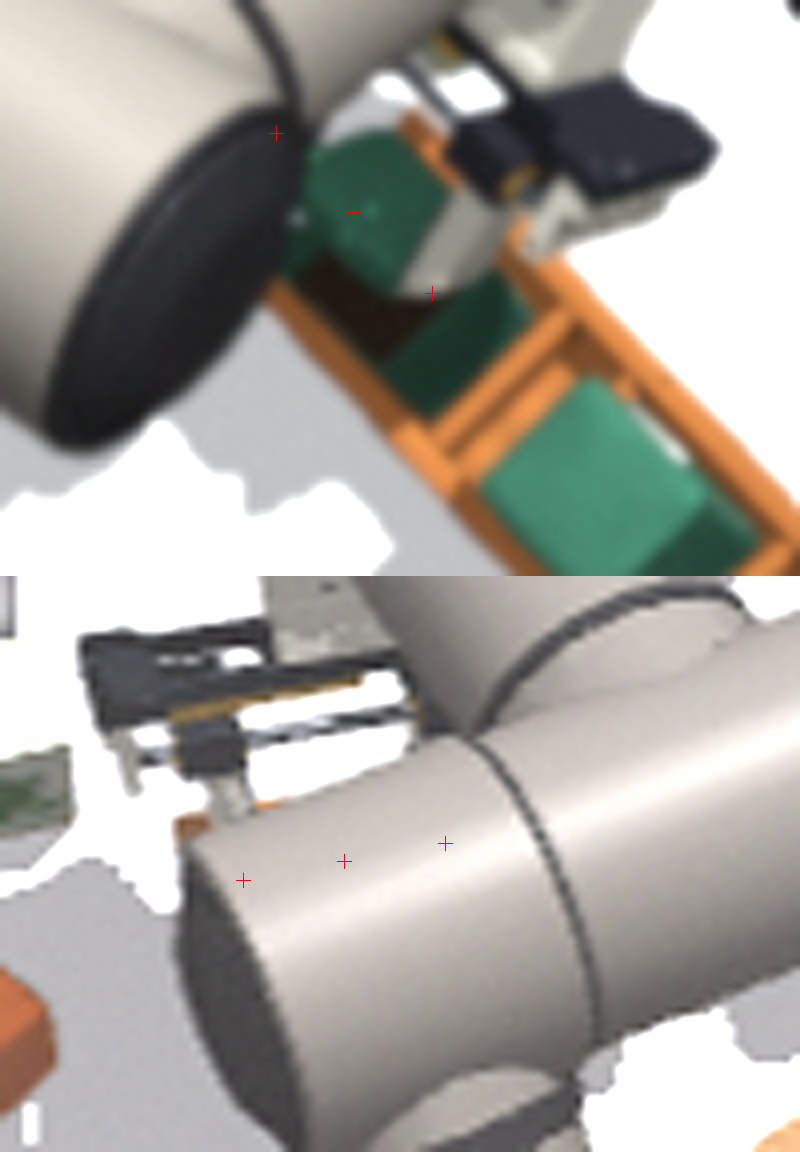

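The scene view shows the left lid following the pinch, with the tin's dark inside open at crop (360,310). That lid is free, so I open it a bit more and release.

Emit:
{"op": "apply_moves", "data": {
  "motion": "66 -0.1 0 -0.5 0 0.1 0; 66 -0.1 0 -0.5 0 0.1 0; 66 -0.05 0 -0.25 0 0.05 0; 66 0 0 0 0 0 0; 75 0 0 0 0 0 0; 88 0 0 0 0 0 0; 90 0 0 0 0 0 0; 90 0 0 0 0 0 0"
}}

```text
time: 8.55
tool_pos: [0.587, 0.2788, 0.171]
tool_rot: [-3.14, -0.813, -3.095]
contact_force: [0.0, 0.3, 0.5]
opening: 0.0825
grip_force: 0.0
```

```bash
python3 - <<'E'
from h import *
s=robot.observe();print(s['qpos'].round(3),s['contact_force'].round(2))
Rt=Rtin(); o=np.array([.624,.1536,.044])
R=toolR(-65); g=o+Rt@[-.021,0,.086]; pre=g-R[:,2]*.05
p=cur()[1]; print(p,g)
plan([(cur()[0],p+[.0,0,.12],5),(R,pre+[-.02,0,.10],10),(R,pre,3)],90)
E
```

```text
[ 0.253  1.261  0.156  0.252  2.512 -1.223] [0.02 0.28 0.47]
[0.58704604 0.27881075 0.17098493] [0.56867843 0.15110885 0.11306749]
90 1.74 -0 -1.65 0 0 0; 90 1.75 -0.01 -1.65 0 0 0; 90 1.74 0 -1.65 0 0 0; 90 1.74 -0 -1.65 0 0 0; 90 1.74 -0 -1.65 0 0 0
  end [0.5871 0.2788 0.291 ]
90 0.21 -1.26 0.7 -0 -0.125 0; 90 0.3 -1.25 0.67 -0 -0.125 0; 90 0.38 -1.26 0.63 -0 -0.125 0; 90 0.46 -1.26 0.57 -0 -0.125 0; 90 0.52 -1.25 0.51 -0 -0.125 0; 90 0.59 -1.26 0.45 -0 -0.125 0; 90 0.63 -1.25 0.36 -0 -0.125 0; 90 0.68 -1.26 0.29 -0 -0.125 0; 90 0.7 -1.26 0.2 -0 -0.125 0; 90 0.73 -1.25 0.11 -0 -0.125 0
  end [0.5275 0.1502 0.2584]
90 0.81 -0.03 3.3 0 0 0.001; 90 0.81 -0.03 3.3 0 0 0.001; 90 0.8 -0.03 3.3 0 0 0.001
  end [0.5476 0.1502 0.1584]
```

```bash
python3 - <<'E'
from h import *
Rt=Rtin(); o=np.array([.624,.1536,.044])
R=toolR(-65); g=o+Rt@[-.021,0,.086]; pre=g-R[:,2]*.05
p=cur()[1]
plan([(toolR(-105),p+[-.02,0,.08],5),(R,pre+[-.02,0,.08],6),(R,pre,3)],90)
E
```

```text
90 1.44 0.02 -0.81 -0.001 -0.11 0; 90 1.34 0.02 -0.96 -0.001 -0.11 0; 90 1.22 0.02 -1.11 -0.001 -0.11 0; 90 1.1 0.02 -1.23 -0.001 -0.11 0; 90 0.95 0.02 -1.34 -0.001 -0.11 0
  end [0.5671 0.2788 0.251 ]
90 0.68 -2.11 0.39 0.001 -0.116 0; 90 0.71 -2.12 0.32 0.001 -0.116 0; 90 0.75 -2.11 0.23 0.001 -0.116 0; 90 0.77 -2.11 0.14 0.001 -0.116 0; 90 0.79 -2.11 0.05 0.001 -0.116 0; 90 0.78 -2.11 -0.03 0.001 -0.116 0
  end [0.5276 0.1502 0.2384]
90 0.52 -0.02 2.7 -0.001 -0.001 0; 90 0.51 -0.03 2.7 -0.001 -0.001 0; 90 0.53 -0.03 2.7 -0.001 -0.001 0
  end [0.5475 0.1502 0.1584]
```

Emit:
{"op": "apply_moves", "data": {
  "motion": "90 1.44 0 -0.81 0 -0.11 0; 90 1.34 0 -0.96 0 -0.11 0; 90 1.22 0 -1.11 0 -0.11 0; 90 1.1 0 -1.23 0 -0.11 0; 90 0.95 0 -1.34 0 -0.11 0; 90 0.68 -2.11 0.39 0 -0.116 0; 90 0.71 -2.12 0.32 0 -0.116 0; 90 0.75 -2.11 0.23 0 -0.116 0; 90 0.77 -2.11 0.14 0 -0.116 0; 90 0.79 -2.11 0.05 0 -0.116 0; 90 0.78 -2.11 -0.03 0 -0.116 0; 90 0 0 0 0 0 0"
}}

```text
time: 10.05
tool_pos: [0.5249, 0.148, 0.2372]
tool_rot: [-3.14, 0.43, -3.093]
contact_force: [0.5, 0.3, 0.5]
opening: 0.0827
grip_force: 0.0
```

```bash
python3 - <<'E'
from h import *
s=robot.observe();print(s['tool_pos'],s['tool_rot'],s['contact_force'].round(2))
Rt=Rtin(); o=np.array([.624,.1536,.044])
R=toolR(-65); g=o+Rt@[-.021,0,.086]; pre=g-R[:,2]*.05
plan([(R,pre,3),(R,g,4)],90)
E
```

```text
[0.52492097 0.14797642 0.2371708 ] [-3.1397367   0.42981322 -3.09348845] [0.51 0.3  0.48]
90 0.41 0.04 2.7 -0 -0.002 0.001; 90 0.41 0.04 2.71 -0 -0.002 0.001; 90 0.41 0.04 2.7 -0 -0.002 0.001
  end [0.5476 0.1501 0.1584]
90 0 0 1.25 -0 -0 -0; 90 0 0 1.25 -0 -0 -0; 90 0 0 1.25 -0 -0 -0; 90 0 0.01 1.25 -0 -0 -0
  end [0.5687 0.1512 0.113 ]
```

Emit:
{"op": "apply_moves", "data": {
  "motion": "90 0.41 0.05 2.7 0 0 0; 90 0.41 0.04 2.7 0 0 0; 90 0.41 0.05 2.7 0 0 0; 90 0 0 1.5 0 0 0; 90 0 0 1.5 0 0 0; 90 0 0 1.3 0 0 0; 90 0 0 0.7 0 0 0; 90 0 0 0 0 0 0; 90 0 0 0 0 0 0"
}}

```text
time: 11.18
tool_pos: [0.5717, 0.1526, 0.1146]
tool_rot: [-3.14, 0.433, -3.093]
contact_force: [0.2, 0.6, -0.8]
opening: 0.0829
grip_force: 0.0
```

Emit:
{"op": "apply_moves", "data": {
  "motion": "80 0 0 0 0 0 0; 76 0 0 0 0 0 0; 74 0 0 0 0 0 0; 72 0 0 0 0 0 0; 68 0 0 0 0 0 0; 66 0 0 0 0 0 0; 66 0 0 0 0 0 0",
  "force": 5
}}

```text
time: 12.05
tool_pos: [0.5714, 0.1526, 0.114]
tool_rot: [-3.14, 0.432, -3.093]
contact_force: [-2.2, 2.4, 0.7]
opening: 0.0663
grip_force: 5.0
```

Emit:
{"op": "apply_moves", "data": {
  "motion": "66 0 0.15 0 0 0 0; 66 0 0 0 0 0 0; 66 -0.05 0 -0.25 0 0.05 0; 66 -0.05 0 -0.25 0 0.05 0; 66 -0.05 0 -0.25 0 0.05 0; 66 -0.05 0 -0.25 0 0.05 0; 66 0 0 0 0 0 0",
  "force": 6
}}

```text
time: 12.92
tool_pos: [0.5706, 0.1539, 0.1241]
tool_rot: [-3.14, 0.233, -3.093]
contact_force: [-1.3, -0.5, -0.9]
opening: 0.0663
grip_force: 6.0
```

```bash
python3 -c "
from h import *
s=robot.observe(); print(s['contact_force'].round(2),s['torque'].round(3),s['tool_pos'].round(4),s['tool_rot'].round(3))"
```

```text
[-1.32 -0.49 -0.9 ] [-0.063  0.409 -0.033] [0.5706 0.1539 0.1241] [-3.14   0.233 -3.093]
```

Emit:
{"op": "apply_moves", "data": {
  "motion": "66 -0.1 0 -0.5 0 0.1 0; 66 -0.1 0 -0.5 0 0.1 0; 66 0 0 0 0 0 0"
}}

```text
time: 13.3
tool_pos: [0.571, 0.1542, 0.134]
tool_rot: [-3.141, 0.034, -3.094]
contact_force: [-1.3, 1.0, -0.2]
opening: 0.066
grip_force: 6.0
```

```bash
python3 -c "
from look import *
s=robot.observe(); print(s['contact_force'].round(2),s['torque'].round(3))
look('lid2.png',[.58,.15,.13],(45,33),8)
im=cv2.imread('pics/lid2.png')[:528]; cv2.imwrite('pics/lid2.png',im)"
```

```text
[-1.31  0.96 -0.25] [0.154 0.218 0.021]
scene 291 206
top 315 159
```

View pics/lid2.png

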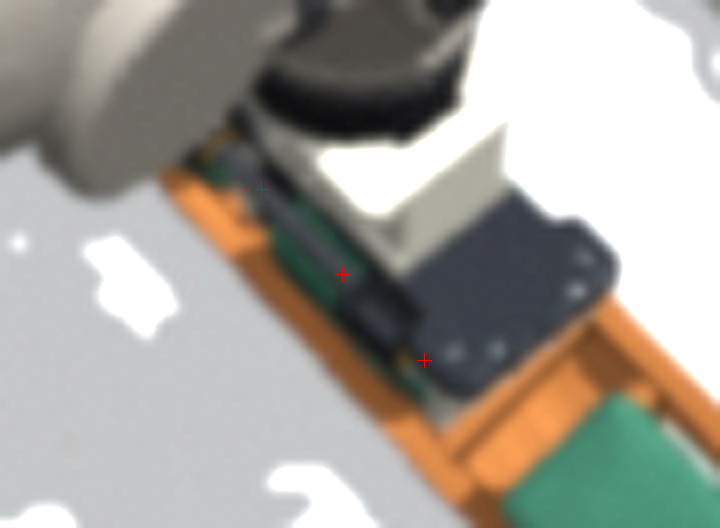

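The picture shows the gripper hiding the lid, but the wrist load is near zero at 0.4 rad, so this lid turns. I'll continue.

Emit:
{"op": "apply_moves", "data": {
  "motion": "66 -0.1 0 -0.5 0 0.1 0; 66 -0.1 0 -0.5 0 0.1 0; 66 -0.1 0 -0.5 0 0.1 0; 66 -0.1 0 -0.5 0 0.1 0; 66 -0.1 0 -0.5 0 0.1 0; 66 0 0 0 0 0 0"
}}

```text
time: 14.15
tool_pos: [0.5789, 0.1546, 0.1561]
tool_rot: [-3.14, -0.469, -3.094]
contact_force: [-2.2, 0.0, 0.2]
opening: 0.0664
grip_force: 6.0
```

Emit:
{"op": "apply_moves", "data": {
  "motion": "66 -0.1 0 -0.5 0 0.1 0; 66 -0.1 0 -0.5 0 0.1 0; 66 -0.05 0 -0.25 0 0.05 0; 66 0 0 0 0 0 0"
}}

```text
time: 14.65
tool_pos: [0.5874, 0.1552, 0.1664]
tool_rot: [-3.14, -0.716, -3.094]
contact_force: [-1.5, 0.4, -0.6]
opening: 0.066
grip_force: 6.0
```

```bash
python3 - <<'E'
from look import *
s=robot.observe(); print(s['contact_force'].round(2),s['torque'].round(3),s['qpos'].round(2))
look('lid2b.png',[.58,.2,.14],(50,36),8)
im=cv2.imread('pics/lid2b.png')[:576]; cv2.imwrite('pics/lid2b.png',im)
Rt=Rtin(); o=np.array([.628,.0307,.043])
R=toolR(-65); g=o+Rt@[-.021,0,.086]; pre=g-R[:,2]*.05
p=cur()[1]
plan([(toolR(-105),p+[-.02,0,.08],5),(R,pre+[-.02,0,.08],6),(R,pre,3)],90)
E
```

```text
[-1.54  0.44 -0.62] [ 0.129 -0.214 -0.042] [ 0.11  1.03  0.62  0.05  2.21 -1.49]
scene 276 189
top 296 157
90 1.35 0.02 -0.95 -0.001 -0.09 0; 90 1.26 0.02 -1.06 -0.001 -0.09 0; 90 1.16 0.01 -1.18 -0.001 -0.09 0; 90 1.05 0.02 -1.27 -0.001 -0.09 0; 90 0.92 0.03 -1.36 -0.001 -0.09 0
  end [0.5677 0.1551 0.2469]
90 0.64 -2.1 0.33 0.001 -0.117 0; 90 0.67 -2.1 0.26 0.001 -0.117 0; 90 0.69 -2.1 0.18 0.001 -0.117 0; 90 0.71 -2.1 0.09 0.001 -0.117 0; 90 0.72 -2.1 0.02 0.001 -0.117 0; 90 0.72 -2.1 -0.07 0.001 -0.117 0
  end [0.5316 0.0273 0.2374]
90 0.53 -0.02 2.7 -0.001 0.001 0.001; 90 0.52 -0.03 2.7 -0.001 0.001 0.001; 90 0.53 -0.03 2.7 -0.001 0.001 0.001
  end [0.5516 0.0273 0.1573]
```

View pics/lid2b.png

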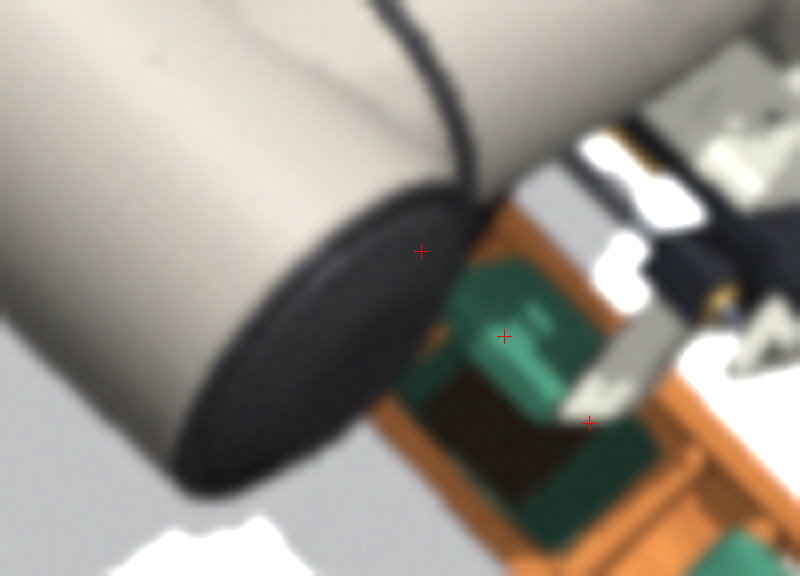

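The scene view shows the middle tin's inside at crop (490,430), its lid standing in the fingers. That lid is free too. I release it and go over the right tin.

Emit:
{"op": "apply_moves", "data": {
  "motion": "75 0 0 0 0 0 0; 88 0 0 0 0 0 0; 90 0 0 0 0 0 0; 90 0 0 0 0 0 0; 90 1.35 0 -0.95 0 -0.09 0; 90 1.26 0 -1.06 0 -0.09 0; 90 1.16 0 -1.18 0 -0.09 0; 90 1.05 0 -1.27 0 -0.09 0; 90 0.92 0 -1.36 0 -0.09 0; 90 0.64 -2.1 0.33 0 -0.117 0; 90 0.67 -2.1 0.26 0 -0.117 0; 90 0.69 -2.1 0.18 0 -0.117 0; 90 0.71 -2.1 0.09 0 -0.117 0; 90 0.72 -2.1 0 0 -0.117 0; 90 0.72 -2.1 -0.1 0 -0.117 0; 90 0 0 0 0 0 0; 90 0 0 0 0 0 0"
}}

```text
time: 16.88
tool_pos: [0.5327, 0.0261, 0.2395]
tool_rot: [-3.14, 0.435, -3.093]
contact_force: [-0.4, 0.8, -0.4]
opening: 0.0825
grip_force: 0.0
```

```bash
python3 - <<'E'
from h import *
s=robot.observe();print(s['tool_pos'],s['tool_rot'],s['contact_force'].round(2))
Rt=Rtin(); o=np.array([.628,.0317,.043])
R=toolR(-65); g=o+Rt@[-.021,0,.086]; pre=g-R[:,2]*.05
plan([(R,pre,3),(R,g,4)],90)
E
```

```text
[0.53274014 0.02611233 0.23951882] [-3.14019827  0.43512237 -3.09309816] [-0.41  0.79 -0.44]
90 0.58 0.04 2.75 0 -0 0.001; 90 0.58 0.05 2.75 0 -0 0.001; 90 0.59 0.04 2.75 0 -0 0.001
  end [0.5516 0.0282 0.1573]
90 -0 0 1.25 0 -0 0; 90 -0 0 1.25 0 -0 0; 90 -0.01 0 1.25 0 -0 0; 90 0 0 1.25 0 -0 0
  end [0.5727 0.0292 0.112 ]
```

Emit:
{"op": "apply_moves", "data": {
  "motion": "92 0.58 0.03 2.7 0 0 0; 92 0.58 0.03 2.7 0 0 0; 92 0.58 0.04 2.7 0 0 0; 92 0 0 1.5 0 0 0; 92 0 0 1.5 0 0 0; 92 0 0 1.3 0 0 0; 92 0 0 0.7 0 0 0; 92 0 0 0 0 0 0; 92 0 0 0 0 0 0"
}}

```text
time: 18.0
tool_pos: [0.5714, 0.0288, 0.1129]
tool_rot: [-3.14, 0.435, -3.093]
contact_force: [-0.5, 0.2, 0.6]
opening: 0.0846
grip_force: 0.0
```

Emit:
{"op": "apply_moves", "data": {
  "motion": "80 0 0 0 0 0 0; 76 0 0 0 0 0 0; 74 0 0 0 0 0 0; 72 0 0 0 0 0 0; 68 0 0 0 0 0 0; 66 0 0 0 0 0 0; 66 0 0.15 0 0 0 0; 66 0 0 0 0 0 0",
  "force": 5
}}

```text
time: 19.0
tool_pos: [0.5711, 0.0302, 0.1124]
tool_rot: [-3.14, 0.434, -3.093]
contact_force: [-3.1, -2.3, 3.0]
opening: 0.0662
grip_force: 5.0
```

Emit:
{"op": "apply_moves", "data": {
  "motion": "66 -0.05 0 -0.25 0 0.05 0; 66 -0.05 0 -0.25 0 0.05 0; 66 -0.05 0 -0.25 0 0.05 0; 66 -0.05 0 -0.25 0 0.05 0; 66 0 0 0 0 0 0",
  "force": 6
}}

```text
time: 19.62
tool_pos: [0.5703, 0.0305, 0.1223]
tool_rot: [-3.14, 0.235, -3.093]
contact_force: [1.8, -0.4, -2.4]
opening: 0.066
grip_force: 6.0
```

```bash
python3 -c "
from h import *
s=robot.observe(); print(s['contact_force'].round(2),s['torque'].round(3),s['tool_pos'].round(4),s['tool_rot'].round(3))"
```

```text
[ 1.77 -0.4  -2.4 ] [-0.03   0.053 -0.071] [0.5703 0.0305 0.1223] [-3.14   0.235 -3.093]
```

The wrist carries 2.4 N, so the whole tin is rising: the right lid is stuck. I set it back and regrasp it by the body.

Emit:
{"op": "apply_moves", "data": {
  "motion": "66 0.04 0 0.25 0 -0.05 0; 66 0.04 0 0.25 0 -0.05 0; 66 0.04 0 0.25 0 -0.05 0; 66 0.04 0 0.25 0 -0.05 0; 66 0 0 0 0 0 0; 75 0 0 0 0 0 0; 88 0 0 0 0 0 0; 96 0 0 0 0 0 0; 96 0 0 0 0 0 0; 96 0 0 -2 0 0 0; 96 0 0 -2 0 0 0; 96 0 0 0 0 0 0"
}}

```text
time: 21.12
tool_pos: [0.5548, 0.0295, 0.1501]
tool_rot: [-3.14, 0.437, -3.093]
contact_force: [-0.3, -0.2, -0.3]
opening: 0.0882
grip_force: 0.0
```

```bash
python3 - <<'E'
from h import *
import cv2
s=robot.observe();print(s['tool_pos'],s['tool_rot'],s['contact_force'].round(2))
Rt=Rtin(); o=np.array([.6265,.0325,.0435])
R=toolR(-65); 
print("tcp in tin",Rt.T@(cur()[1]-o))
g=o+Rt@[-.001,0,.040]
plan([(R,o+Rt@[-.001,0,.125],2),(R,g,5)],96)
E
```

```text
[0.55477823 0.02950091 0.15008563] [-3.13970769  0.43718245 -3.09253578] [-0.33 -0.22 -0.3 ]
tcp in tin [-0.02001344  0.00023034  0.12693664]
96 -0.95 -0.01 0.1 -0 0 0.002; 96 -0.95 -0.02 0.1 -0 0 0.002
  end [0.5728 0.0301 0.1563]
96 0 0 1.7 -0 0 -0; 96 0 0 1.7 -0 0 -0; 96 0 0 1.7 -0 0 -0; 96 0 0 1.7 -0 0 -0; 96 0.01 0 1.7 -0 0 -0
  end [0.6087 0.0317 0.0793]
```

Its neighbour's open lid would be close to the gripper body at a deep grasp, so I take a shallower one: TCP about 16 mm below the lid top, centred on the tin.

Emit:
{"op": "apply_moves", "data": {
  "motion": "96 -0.95 0 0.1 0 0 0; 96 -0.95 0 0.1 0 0 0; 96 0 0 1.3 0 0 0; 96 0 0 1.3 0 0 0; 96 0 0 1.2 0 0 0; 96 0 0 1 0 0 0; 96 0 0 0 0 0 0; 80 0 0 0 0 0 0; 76 0 0 0 0 0 0; 72 0 0 0 0 0 0; 68 0 0 0 0 0 0; 64 0 0 0 0 0 0; 60 0 0 0 0 0 0",
  "force": 25
}}

```text
time: 22.75
tool_pos: [0.5925, 0.0316, 0.1118]
tool_rot: [-3.14, 0.435, -3.093]
contact_force: [-2.5, 2.2, 4.2]
opening: 0.0664
grip_force: 25.0
```

```bash
python3 - <<'E'
from h import *
s=robot.observe();print(s['tool_pos'],s['tool_rot'],s['contact_force'].round(2),s['grip_force'],s['opening'])
o=np.array([.6265,.0325,.0435]); print("tcp in tin",Rtin().T@(cur()[1]-o))
R0,p0=cur(); R=toolR(-65); up=p0-R0[:,2]*.07
Rd=toolR(-90); q=Rtin().T@(p0-o)
tx=np.array([.428,.060]); off=(Rd@(R0.T@(o-p0)))  # tin origin rel. to TCP when upright
print(off)
t=np.r_[tx,.010]-off
plan([(R0,up,5),(Rd,t+[.03,0,.10],6),(Rd,t+[0,0,.02],4),(Rd,t,4)],60)
E
```

```text
[0.59252824 0.03157275 0.11179851] [-3.14039249  0.43497294 -3.09266543] [-2.48  2.17  4.18] 24.959230532404035 0.06637837213852875
tcp in tin [-0.00193131  0.00060191  0.07625965]
[ 0.0020595  -0.00055174 -0.07625668]
60 -0 -0 -1.4 0 0 0; 60 0 0 -1.4 0 0 0; 60 0 0 -1.4 0 0 0; 60 0 0 -1.4 0 0 0; 60 0 0 -1.4 0 0 0
  end [0.5631 0.0302 0.1753]
60 1.52 0.59 -0.91 -0 0.072 0.001; 60 1.58 0.59 -0.79 -0 0.072 0.001; 60 1.63 0.59 -0.68 -0 0.072 0.001; 60 1.68 0.59 -0.57 -0 0.072 0.001; 60 1.71 0.58 -0.43 -0 0.072 0.001; 60 1.75 0.58 -0.32 -0 0.072 0.001
  end [0.4559 0.0605 0.1863]
60 0.75 0.03 2 0 0.001 -0.001; 60 0.76 0.04 2 0 0.001 -0.001; 60 0.75 0.03 2 0 0.001 -0.001; 60 0.75 0.03 2 0 0.001 -0.001
  end [0.4259 0.0605 0.1062]
60 -0 0 0.5 0 -0 0; 60 -0 0 0.5 0 -0 0; 60 -0 0 0.5 0 -0 0; 60 -0.01 0 0.5 0 -0 0
  end [0.426  0.0605 0.0862]
```

Emit:
{"op": "apply_moves", "data": {
  "motion": "60 0 0 -0.7 0 0 0; 60 0 0 -1.4 0 0 0; 60 0 0 -1.4 0 0 0; 60 0 0 -1.4 0 0 0; 60 0 0 -1.4 0 0 0; 60 0 0 -0.7 0 0 0; 60 0 0 0 0 0 0"
}}

```text
time: 23.62
tool_pos: [0.563, 0.03, 0.1755]
tool_rot: [-3.14, 0.435, -3.093]
contact_force: [0.9, 0.5, -3.9]
opening: 0.066
grip_force: 24.9
```

Emit:
{"op": "apply_moves", "data": {
  "motion": "60 1.52 0.59 -0.91 0 0.072 0; 60 1.58 0.59 -0.79 0 0.072 0; 60 1.63 0.59 -0.68 0 0.072 0; 60 1.68 0.59 -0.57 0 0.072 0; 60 1.71 0.58 -0.43 0 0.072 0; 60 1.75 0.58 -0.32 0 0.072 0; 60 0.75 0 0 0 0 0; 60 0.75 0 1 0 0 0; 60 0.75 0 2 0 0 0; 60 0.75 0 2 0 0 0; 60 0 0 1 0 0 0; 60 0 0 0 0 0 0"
}}

```text
time: 25.12
tool_pos: [0.4259, 0.0585, 0.1253]
tool_rot: [-3.141, 0.002, -3.094]
contact_force: [-0.5, 0.5, -3.3]
opening: 0.0662
grip_force: 24.9
```

```bash
python3 - <<'E'
from look import *
s=robot.observe();print(s['tool_pos'],s['tool_rot'],s['contact_force'].round(2),s['torque'].round(3),s['grip_force'])
look('carry.png',[.45,.06,.08],(50,36),8)
a=cv2.imread('pics/carry.png'); cv2.imwrite('pics/carry.png',a[:576])
E
```

```text
[0.42585469 0.05847709 0.12534044] [-3.14052253e+00  1.76390348e-03 -3.09357355e+00] [-0.52  0.47 -3.32] [ 0.05   0.077 -0.054] 24.941858109086752
scene 269 260
top 342 193
```

View pics/carry.png

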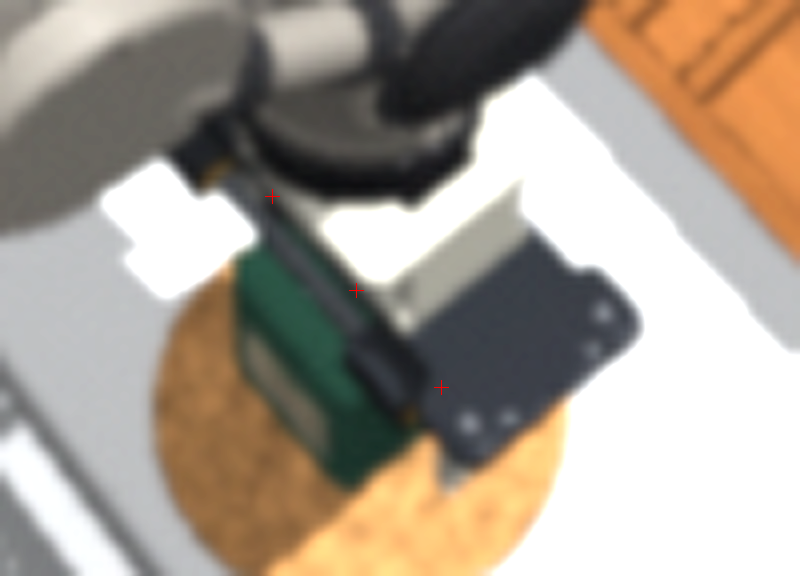

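The scene view shows the tin hanging upright and shut over the trivet, its lower front edge at crop (240,345)-(345,490). Now I lower it.

Emit:
{"op": "apply_moves", "data": {
  "motion": "60 0 0 0.9 0 0 0; 60 0 0 0.9 0 0 0; 60 0 0 0.9 0 0 0; 60 0 0 0.6 0 0 0; 60 0 0 0.3 0 0 0; 60 0 0 0 0 0 0"
}}

```text
time: 25.98
tool_pos: [0.426, 0.0586, 0.0897]
tool_rot: [-3.14, 0.002, -3.093]
contact_force: [-0.3, 0.5, -3.8]
opening: 0.0664
grip_force: 24.9
```

Emit:
{"op": "apply_moves", "data": {
  "motion": "60 0 0 0.15 0 0 0; 60 0 0 0 0 0 0"
}}

```text
time: 26.22
tool_pos: [0.4261, 0.0586, 0.0884]
tool_rot: [-3.14, 0.003, -3.093]
contact_force: [-0.1, 0.4, -3.7]
opening: 0.0665
grip_force: 24.9
```

Emit:
{"op": "apply_moves", "data": {
  "motion": "60 0 0 0.15 0 0 0; 60 0 0 0 0 0 0"
}}

```text
time: 26.48
tool_pos: [0.426, 0.0586, 0.0868]
tool_rot: [-3.14, 0.002, -3.093]
contact_force: [-0.9, -0.4, -3.4]
opening: 0.0663
grip_force: 24.9
```

Emit:
{"op": "apply_moves", "data": {
  "motion": "60 0 0 0.15 0 0 0; 60 0 0 0 0 0 0"
}}

```text
time: 26.72
tool_pos: [0.4263, 0.0586, 0.0855]
tool_rot: [-3.14, 0.003, -3.093]
contact_force: [0.7, -0.4, -0.7]
opening: 0.0663
grip_force: 24.9
```

Emit:
{"op": "apply_moves", "data": {
  "motion": "60 0 0 0.1 0 0 0; 60 0 0 0 0 0 0; 70 0 0 0 0 0 0; 80 0 0 0 0 0 0; 92 0 0 0 0 0 0; 92 0 0 0 0 0 0; 92 0 0 -1 0 0 0; 92 0 0 -2.5 0 0 0; 92 0 0 -4 0 0 0; 92 0 0 -5 0 0 0; 92 2 3 -4 0 0 0; 92 2 5 0 0 0 0; 92 2 5 0 0 0 0; 92 2 5 0 0 0 0; 92 2 5 0 0 0 0; 92 2 5 0 0 0 0; 92 0 5 0 0 0 0; 92 0 5 0 0 0 0; 92 0 0 0 0 0 0; 92 0 0 0 0 0 0"
}}

```text
time: 29.22
tool_pos: [0.2872, 0.432, 0.2487]
tool_rot: [-3.14, 0.002, -3.093]
contact_force: [0.3, 0.3, 0.8]
opening: 0.0842
grip_force: 0.0
```

```bash
python3 - <<'E'
from h import *
s=robot.observe();print(s['tool_pos'],s['contact_force'].round(2))
a=robot.read_camera("scene"); b=robot.read_camera("top")
A=cv2.resize(a["img"][180:350,270:410],None,fx=3.4,fy=3.4,interpolation=cv2.INTER_CUBIC); B=cv2.resize(b["img"][160:270,290:420],None,fx=3,fy=3,interpolation=cv2.INTER_CUBIC)
c=np.zeros((580,800,3),np.uint8)+60; h,w=A.shape[:2]; c[:min(h,580),:min(w,410)]=A[:580,:410]; h2,w2=B.shape[:2]; c[:h2,405:405+min(w2,395)]=B[:, :395]
w0=min(w,410)
c=c[...,::-1]; cv2.imwrite("pics/final.png",c)
for p in(a,b):
    for t in("tin_a","trivet","cup","spoon","salt"): print(t,[(np.round(d["centre"],3).tolist(),round(d["score"],2)) for d in robot.search_frame(t,p)])
E
```

```text
[0.2871709  0.43197592 0.24868323] [0.31 0.3  0.81]
tin_a [([0.588, 0.15, 0.106], 0.97), ([0.585, 0.449, 0.059], 0.94), ([0.421, 0.05, 0.1], 0.87), ([0.43, 0.632, 0.06], 0.69), ([0.586, 0.265, 0.101], 0.66)]
trivet [([0.418, 0.039, 0.011], 0.73), ([0.589, 0.273, 0.169], 0.35), ([0.421, 0.054, 0.101], 0.2)]
cup [([0.39, 0.502, 0.035], 0.74)]
spoon [([0.39, 0.341, 0.008], 0.51), ([0.587, 0.268, 0.169], 0.3)]
salt [([0.768, -0.118, 0.06], 0.65)]
tin_a [([0.592, 0.157, 0.1], 0.86), ([0.414, 0.061, 0.105], 0.79), ([0.614, 0.488, 0.06], 0.6), ([0.42, 0.647, 0.056], 0.58), ([0.77, -0.105, 0.058], 0.18)]
trivet [([0.452, 0.082, 0.012], 0.6)]
cup [([0.583, 0.288, 0.169], 0.45)]
spoon []
salt [([0.767, -0.106, 0.054], 0.47)]
```

View pics/final.png

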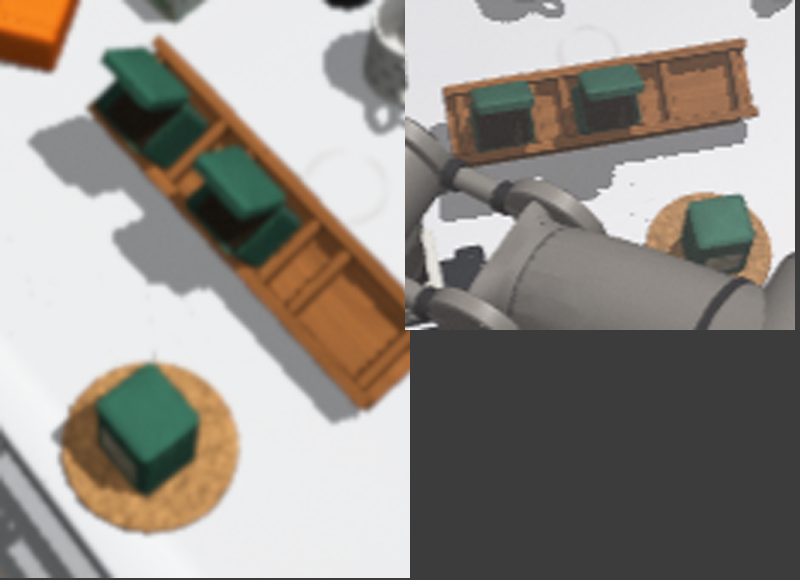

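The picture shows the left and middle tins in their pockets with lids standing well open. The third tin stands upright and shut on the trivet at crop (148,430), and the bystanders have not moved.

```bash
python3 -c "
from cell import robot
print(robot.hand_in())"
```

```text
the job is handed in; nothing more can be done
None
```

I handed the job in at about 29 s (verdict not returned): the left and middle lids are free and stand open at roughly 65–70°, and the right-hand tin, whose lid is stuck, stands upright and shut near the middle of the trivet; the salt shaker, cup and teaspoon were not touched.

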